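Hold the field probe in the board tester's guide

ROBOT

A 6-joint arm with a two-finger parallel gripper is mounted at the origin on the work surface. World frame = base frame: x ahead of the robot, y to its left, z up, the work surface at z = 0. Lengths are in m, angles in rad, forces in N, time in s.
With the tool pointing down it reaches from about 0.35 to 0.875 m from the base axis. Payload 15.5 kg.
Tool frame: the origin (TCP) lies midway between the tips of the shut fingers; the grasp point (between the pads) lies 19 mm behind it; z points along the fingers, y is the direction in which the jaws open and shut (so a half turn about z gives the same grasp; the last joint's range is limited). The gripper opens to 85 mm and grips with 20 to 120 N. Pads are 22 mm wide; open, the fingers measure 114 mm over their backs; the gripper's body (76 mm by 85 mm) begins 54 mm behind the grasp point. The pads swing forward as they close: fully open they stand 13 mm farther back than shut.
Start: joints at [1.224, 0.494, 1.345, -0, 1.302, -0.096], TCP at [0.155, 0.605, 0.231] pointing down, gripper open.
Joint ranges: [-2.91, 2.91], [-0.82, 2.16], [0.22, 2.67], [-1.22, 4.37], [0.12, 2.79], [-3.08, 3.08]. Speed limits (rad/s): [1.89, 1.89, 2.57, 3.01, 3.01, 3.01].

INTERFACE

Orientations are given as a unit quaternion [x, y, z, w].
In Python, from plant import env, claw, planner, monitor, cams, close_job gives the robot as it stands. The module is installed in compiled form; this text tells all that it offers. Calls block until the motion is done:
- env.move_pose(position, orientation): joint-space move of the TCP to a pose.
- env.movel(position, orientation=None, velocity=0.15, guard=None): straight line of the TCP; orientation=None keeps the orientation; velocity is the mean speed in m/s. With guard (N) it stops when the force on the tool has changed by that much, and returns True; else False.
- env.move_j(angles): joint-space move.
- claw.set_gripper(opening, grip_force=None): finger opening in m; grip_force is the grip in N (None keeps the last); returns when the fingers have stopped.
- env.pause(seconds).
- planner.ik(position, orientation): joint angles nearest the present ones, or None.
- monitor.get_obs(): the state.
- cams.camera(name): name is "side" or "top"; returns (picture, depth): 400x640x3 uint8, red, green, blue; 400x640 float32, m along the optical axis (not along the pixel's ray), 0 where there is no reading.
- cams.camera_params(name): a dict with "mtx" (3x3 intrinsics, pixels), "k1" (the pictures are not rectified: a ray, as slopes to the right and down, at radius r is drawn at 1 + k1 r^2 times it, then the intrinsics apply), "extrinsics" (4x4, takes a point from world to camera coordinates). Camera axes: x right, y up, looking along -z (the intrinsics and any distortion apply to the point x, -y, -z); pixel columns grow to the right and rows downward; lengths in m; the calibration is good to about 2 mm. A picture is of the moment at which its call begins. camera_params takes no time and is no camera call.
A pose or a line that the arm cannot do raises env.MotionError and nothing moves.
- close_job(): hands the job in, once; it reports no verdict.
The state is a dict: "t": time; "joint_pos": joint angles; "joint_velocities": joint speeds; "tau": joint torques, N m; "ee_pos": TCP position; "ee_rot": TCP orientation; "ft_force": force on the tool from outside, world axes, zero at the start; "ft_torque": the same for the moment, N m; "width": finger opening in m.
Only numpy, scipy, OpenCV 4.12 (cv2) and the standard library are available. Lean on these libraries where they do the work, as an engineer would, in place of code of your own. Each camera call takes 0.05 s, during which the arm holds its last target.

TASK

Pull the board tester's tray all the way out to its stop. Then take the yellow-handled probe out of its stand and lower its white rod upright through the hole in the blue guide until the red ring on the rod is level with the top of the guide, without the probe touching the guide, the board or any other part of the tester. Finish while still holding the probe there by its handle, still and centred in the hole; leave the tray out, and leave the jar, carton and screwdriver alone.

Things in the scene. Friction and masses are not known exactly. Their poses are not given: they have to be found in the camera images.
- tester: Fixed grey metal housing of a board tester, 220 mm deep (x), 230 mm wide (y), 92 mm high, open at the front. Its origin lies on the work surface under the middle of its open front edge; its x axis points into the housing, away from the robot (turned by up to about 0.2 rad), z up. It carries the tray, board and guide.
- tray (a joint): How far the tray is pulled out of the tester along the tester's -x, in m: 0 shut, 0.14 at the stop (a rigid end stop). It may start up to 0.03 open. It slides with about 2.5 N of friction (8 N s/m damping) and stays where it is left. Its white front panel is 212 mm wide, 8 mm thick and its top edge is 82 mm above the work surface.
- tray_handle (a point): Middle of the tray's orange handle bar: 12 mm diameter, 110 mm long, level, along the tester's y axis, 68 mm above the work surface, its centre line 58 mm in front of the white front panel; two 8 mm steel arms join it to the panel 49 mm either side of the middle. Moves with the tray. Axes as the tester's.
- guide: Blue guide block, 52 x 52 x 25 mm high, with a vertical 22 mm round through hole in its middle. Rides on two bars across the tray, within 40 mm either side of its middle; stays put (8 N friction). Origin: centre of the hole's mouth on the top face, 70 mm above the work surface; axes as the tester's. 118 mm behind the handle bar; with the tray at its stop, 80 mm in front of the housing.
- board (a point): Green circuit board, 150 x 165 mm, fixed flat on the tray, 4 mm thick with flat chips up to 5 mm high on it. This point: centre of its top face, 19 mm above the work surface, 26 mm below the underside of the guide.
- stand: Fixed probe stand: white top plate 70 x 70 mm, 12 mm thick, its top 90 mm above the work surface, with a 16 mm hole in its middle, on four thin posts and a 90 x 90 x 8 mm foot. Origin on the work surface under the hole, z up. It stands to the left or to the right of the tester.
- probe: Loose field probe, about 0.12 kg. White rod, 10 mm diameter, from the tip (z 0) up to 80 mm; red 4 mm ring painted 37 mm above the tip; yellow square handle, 26 x 26 mm, on the rod's axis, 80 to 140 mm above the tip. Origin: rod's tip, z to the handle, x and y square to the handle's faces. Starts upright in the stand's hole, handle resting on the stand, tip 10 mm above the work surface.
- probe_ring (a point): Centre of the red ring, on the rod's axis, 37 mm above the tip; axes as the probe's.
- jar: Amber glass jar with a steel cap, 64 mm diameter, 85 mm high, standing loose on the other side of the tester from the stand. Origin at the centre of its underside. To be left alone.
- carton: Closed cardboard carton, 90 x 120 x 60 mm, loose. Origin at the centre of its underside. To be left alone.
- driver: Screwdriver with a green handle, 160 mm long, lying loose along its own x axis. To be left alone.
Not all that is in view belongs to the job. Leave any purple look-alike of the probe alone.

How it is judged:
On the way, in this order (a step that is already met when the one before it is completed fails the run):
1. the tray is pulled out to its stop (value of joint tray above 0.134 m), for 0.2 s.
2. the probe is lifted clear of its stand (height (world z) of probe above 0.095 m and contact force between the fingers and probe above 1 N), for 0.2 s.
3. the rod's tip is in the guide's hole (z of probe in the frame of guide below -0.005 m and horizontal distance between probe and guide below 0.007 m), for 0.1 s.
At the end, for the whole second after the job is handed in: Tray within 6 mm of its stop; red ring within 6 mm of the guide top's level and 3.5 mm of the hole's axis, tip within 4.5 mm of the axis; rod upright within 0.07 rad; probe under 10 mm/s, gripped by the fingers, touching no part of the tester (under 0.2 N) (value of joint tray above 0.134 m and z of probe_ring in the frame of guide between -0.006 and 0.006 m and horizontal distance between probe_ring and guide below 0.0035 m and horizontal distance between probe and guide below 0.0045 m and angle between probe's own z axis and vertical below 0.07 rad and linear speed of probe below 0.01 m/s and contact force between the fingers and probe above 1 N and contact force between probe and tester below 0.2 N); the arm keeps its last pose, push and grip.
It fails at once if the probe touches the guide, board or any other part of the tester (over 0.5 N) (contact force between probe and tester above 0.5 N).
It fails at once if the jar is moved by more than 20 mm (distance of jar from where it was at the start of the episode above 0.02 m).
It fails at once if the carton is moved by more than 20 mm (distance of carton from where it was at the start of the episode above 0.02 m).
It fails at once if the screwdriver is moved by more than 20 mm (distance of driver from where it was at the start of the episode above 0.02 m).
It also fails if it takes over 69 s, if anything falls off the work surface, if the arm or the gripper's body presses on something with over 40 N, if the wrist force passes 120 N, or if a joint passes its speed limit or range.

## Working session

There is one attempt and no reset: what is moved stays moved. The work goes in short steps, each a Python script; the robot and the scene stay as the last script left them, time stands still between calls to the robot, and variables do not carry over. Pictures are saved under pics/ and viewed, and the job is handed in when it is done.

```bash
mkdir -p pics; cat > h.py <<'E'
import numpy as np, cv2
from plant import env, claw, planner, monitor, cams, close_job
def snap(n,f):
    p,d=cams.camera(n); cv2.imwrite('pics/'+f+'.png',p[:,:,::-1]); np.save('pics/'+f+'.npy',d); return p,d
def crop(f,o,x0,y0,x1,y1,s=5):
    im=cv2.imread('pics/'+f+'.png')[y0:y1,x0:x1]; cv2.imwrite('pics/'+o+'.png',cv2.resize(im,None,fx=s,fy=s,interpolation=cv2.INTER_CUBIC))
def ray(n,u,v):
    c=cams.camera_params(n); K=np.array(c['mtx']); k=c['k1']; E=np.array(c['extrinsics'])
    xd=np.array([(u-K[0,2])/K[0,0],(v-K[1,2])/K[1,1]]); s=xd.copy()
    for _ in range(30): s=xd/(1+k*(s@s))
    R=E[:3,:3]; o=-R.T@E[:3,3]; d=R.T@np.array([s[0],-s[1],-1]); return o,d
def atz(n,u,v,z):
    o,d=ray(n,u,v); return o+d*(z-o[2])/d[2]
def atd(n,u,v,dep):
    o,d=ray(n,u,v); return o+d*dep
def proj(n,P):
    c=cams.camera_params(n); K=np.array(c['mtx']); k=c['k1']; E=np.array(c['extrinsics'])
    q=E[:3,:3]@np.array(P)+E[:3,3]; s=np.array([q[0],-q[1]])/-q[2]; s=s*(1+k*(s@s)); return K[0,0]*s[0]+K[0,2],K[1,1]*s[1]+K[1,2]
E
python3 - <<'E'
from h import *
for n in('side','top'):
    snap(n,n+'0'); print(n,cams.camera_params(n))
o=monitor.get_obs(); print(o)
E
```

```text
side {'mtx': array([[463.9719066 ,   0.        , 317.0472064 ],
       [  0.        , 463.9719066 , 200.88260912],
       [  0.        ,   0.        ,   1.        ]]), 'k1': -0.1402078566616539, 'extrinsics': array([[ 0.78988722, -0.6132143 , -0.00681244, -0.47234996],
       [ 0.38694216,  0.48974415,  0.78129791, -0.31578504],
       [-0.4757667 , -0.61977326,  0.62412111, -0.97300439],
       [ 0.        ,  0.        ,  0.        ,  1.        ]])}
top {'mtx': array([[481.59124751,   0.        , 319.61478443],
       [  0.        , 481.59124751, 192.64929498],
       [  0.        ,   0.        ,   1.        ]]), 'k1': -0.0705992445215715, 'extrinsics': array([[ 0.02233106, -0.99974053,  0.00449476, -0.01143168],
       [ 0.99767911,  0.02257384,  0.06424034, -0.60143246],
       [-0.06432514,  0.00304977,  0.99792433, -1.10352645],
       [ 0.        ,  0.        ,  0.        ,  1.        ]])}
{'t': 0.1, 'joint_pos': array([ 1.22447941e+00,  4.94124689e-01,  1.34606359e+00,  2.67942460e-05,
        1.30248710e+00, -9.55187423e-02]), 'joint_velocities': array([ 0.00022374,  0.00025262, -0.00103977,  0.00031286,  0.00128662,
       -0.00118973]), 'tau': array([ 2.64590381e-03, -8.83588815e+01, -3.84564042e+01, -3.04281298e-05,
        5.04008422e-03, -7.05320099e-05]), 'ee_pos': array([0.15500278, 0.60514793, 0.2307595 ]), 'ee_rot': array([ 1.25074209e-01,  9.92147242e-01, -5.25375022e-04, -1.31228052e-04]), 'ft_force': array([-0.70214566, -0.05600641,  0.10312673]), 'ft_torque': array([-0.07986617, -0.0457508 , -0.00398427]), 'width': 0.08540240223082031}
```

View pics/side0.png

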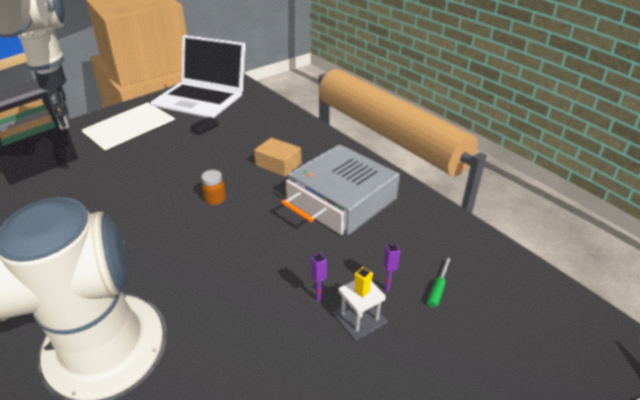

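View pics/top0.png

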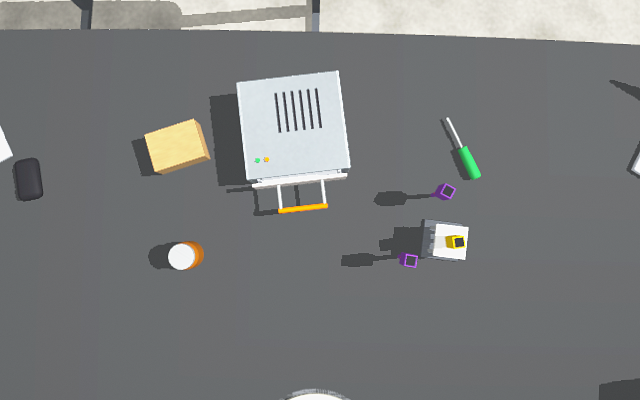

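The side view shows the probe in its stand at about (362,290), with purple look-alikes at (319,275) and (391,262). The top view shows the handle bar at (278–327, 209), the housing roof corners, the stand at (450,241) and the purple ones at (410,261) and (446,191). I'll take enlarged crops next.

```bash
python3 - <<'E'
from h import *
crop('top0','c1',225,60,365,225,s=3.6) if 0 else crop('top0','c1',235,150,365,225,6)
crop('top0','c2',380,170,490,275,5)
crop('side0','c3',290,220,420,340,5)
crop('side0','c4',265,170,415,240,5)
E
```

```text
(no output)
```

View pics/c1.png

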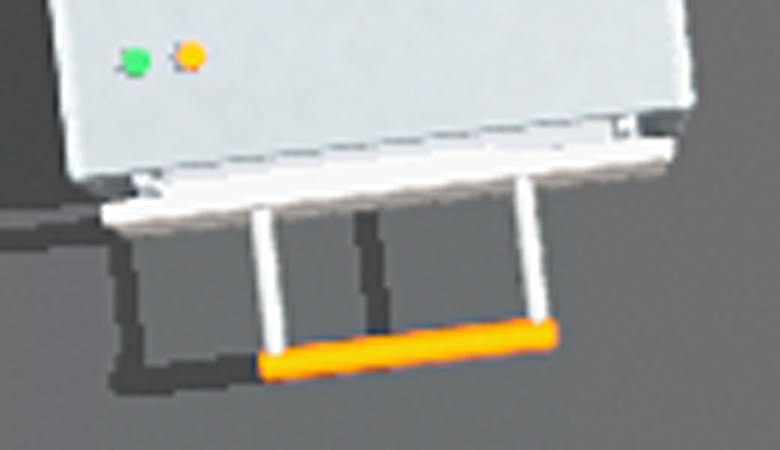

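View pics/c2.png

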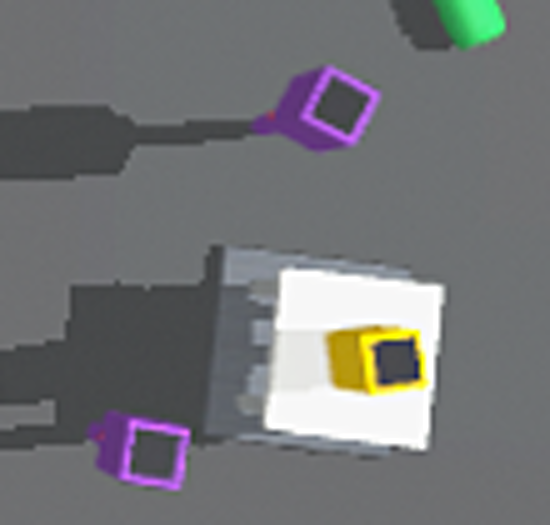

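View pics/c3.png

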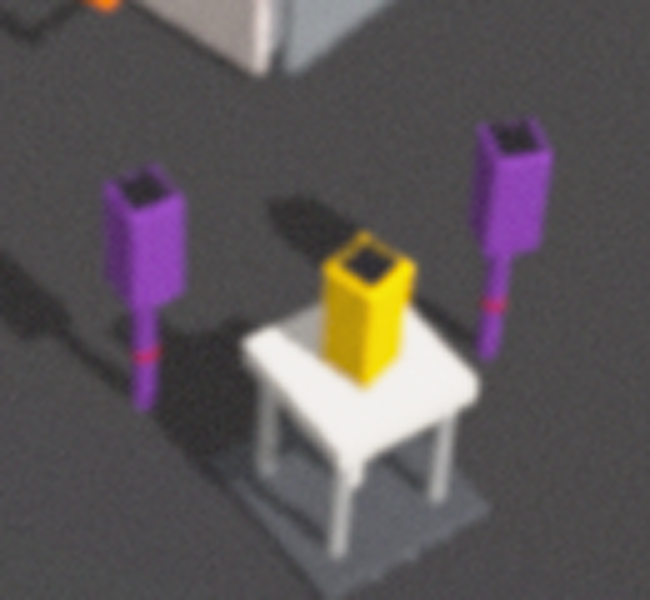

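View pics/c4.png

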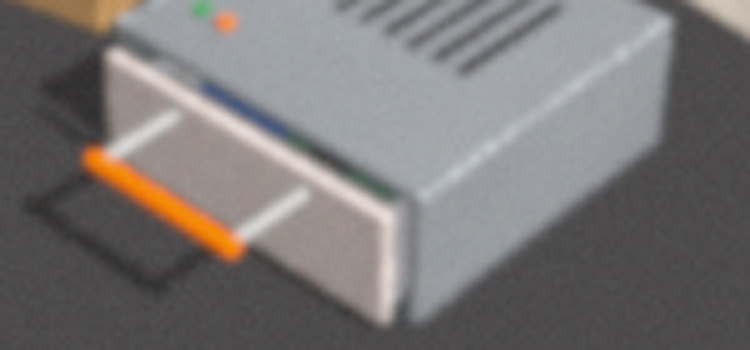

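```bash
python3 - <<'E'
from h import *
np.set_printoptions(precision=4,suppress=True)
def A(n,u,v,x0,y0,s,z): return atz(n,(u+.5)/s-.5+x0,(v+.5)/s-.5+y0,z)
a=A('top',262,367,235,150,6,.068);b=A('top',555,334,235,150,6,.068)
print('bar',a,b,(a+b)/2,np.linalg.norm(a-b),np.arctan2(*(b-a)[:2][::1]))
c=A('top',70,180,235,150,6,.092);d=A('top',692,101,235,150,6,.092)
print('hous',c,d,(c+d)/2,np.linalg.norm(c-d),np.arctan2(*(d-c)[:2]))
e=A('top',102,205,235,150,6,.082);f=A('top',674,140,235,150,6,.082)
print('panel',e,f,(e+f)/2,np.linalg.norm(e-f),np.arctan2(*(f-e)[:2]))
for n,pts,x,y,z in(('top',[(368,333),(416,328),(428,385),(365,394)],380,170,.15),('top',[(280,268),(445,286),(427,450),(264,430)],380,170,.09),
  ('side',[(368,232),(416,266),(370,294),(322,266)],290,220,.15),('side',[(243,345),(348,462),(480,382)],290,220,.09)):
    P=np.array([A(n,u,v,x,y,5,z) for u,v in pts]); print(n,P.tolist(),P.mean(0)); 
    if len(P)==3: print((P[0]+P[2])/2)
    print([ (np.linalg.norm(P[i]-P[i-1]),np.arctan2(*(P[i]-P[i-1])[:2][::-1])) for i in range(len(P))])
P=[A('side',u,v,265,170,5,.068) for u,v in((90,160),(240,248))];print('bar side',P,(P[0]+P[1])/2)
for u,v in((342,452),(150,452)):print('purple',A('top',u,v,380,170,5,.14))
print(A('top',340,105,380,170,5,.14))
print('jar',atz('top',182,256,.085))
E
```

```text
bar [0.556  0.0934 0.068 ] [ 0.5707 -0.015   0.068 ] [0.5633 0.0392 0.068 ] 0.10938469494994774 3.0067622852273583
hous [0.6218 0.1633 0.092 ] [ 0.6559 -0.0627  0.092 ] [0.6389 0.0503 0.092 ] 0.22861923139052787 2.992058651615371
panel [0.6138 0.1527 0.082 ] [ 0.6425 -0.057   0.082 ] [0.6281 0.0479 0.082 ] 0.21172426456235957 3.00537581362143
top [[0.5093454497337283, -0.2750300988152525, 0.15000000000000002], [0.5117764619678965, -0.2950890973190444, 0.15000000000000002], [0.4884028739094054, -0.3002855943088122, 0.15000000000000002], [0.4842466650346333, -0.27399361953073414, 0.15000000000000002]] [ 0.4984 -0.2861  0.15  ]
[(np.float64(0.025120176804289424), np.float64(-0.041272544039350115)), (np.float64(0.02020577247862113), np.float64(-1.450191402938958)), (np.float64(0.02394427279523651), np.float64(-2.9228272353223756)), (np.float64(0.026618452433261896), np.float64(1.7275779721024032))]
top [[0.5357652727404182, -0.25287550975629414, 0.09000000000000008], [0.5293303263019264, -0.32609304647262943, 0.09000000000000008], [0.45759258048669854, -0.3186129315868514, 0.090000000000
[... 916 characters left out ...]
.7841409908970174))]
side [[0.46389544409005523, -0.24730847902614772, 0.08999999999999986], [0.45749785756879274, -0.32182137195494165, 0.08999999999999997], [0.5288906335703953, -0.3251430000541979, 0.08999999999999997]] [ 0.4834 -0.2981  0.09  ]
[ 0.4964 -0.2862  0.09  ]
[(np.float64(0.10140309324301353), np.float64(2.2665428713471254)), (np.float64(0.07478703314021053), np.float64(-1.6564450650096356)), (np.float64(0.07147000544595455), np.float64(-0.04649258147074461))]
bar side [array([0.5541, 0.0945, 0.068 ]), array([ 0.5737, -0.0133,  0.068 ])] [0.5639 0.0406 0.068 ]
purple [ 0.4596 -0.2674  0.14  ]
purple [ 0.4582 -0.187   0.14  ]
[ 0.6041 -0.2654  0.14  ]
jar [0.4516 0.3004 0.085 ]
```

Top and side views agree to about 1.5 mm: bar mid (0.5636, 0.040), tester yaw about 0.143 rad, probe about (0.497, -0.286). The tray is about 18 mm open, so roughly 122 mm of pull remains.

```bash
cat >> h.py <<'E'
from scipy.spatial.transform import Rotation as Rn
def qdown(yaw):  # tool y along (cos yaw, sin yaw), z down
    y=np.array([np.cos(yaw),np.sin(yaw),0]);z=np.array([0,0,-1.]);x=np.cross(y,z)
    return Rn.from_matrix(np.c_[x,y,z]).as_quat()
YAW=0.143; TX=np.array([np.cos(YAW),np.sin(YAW),0])
E
python3 - <<'E'
from h import *
for y in(YAW,YAW+np.pi):
    for p in((.5636,.04,.049),(.44,.022,.049)): print(y,planner.ik(p,qdown(y)))
for y in(.11,.11+np.pi,.11+np.pi/2,.11-np.pi/2): print(y,planner.ik((.497,-.286,.13),qdown(y)),planner.ik((.56,.04,.13),qdown(y)))
E
```

```text
0.143 [-3.48265132e-02  6.48419912e-01  1.67080982e+00 -4.44089210e-16
  8.22362925e-01 -1.77826513e-01]
0.143 [-8.57432546e-02  5.47475112e-01  1.97817458e+00 -4.44089210e-16
  6.15942963e-01 -2.28743255e-01]
3.284592653589793 [-3.48265132e-02  6.48419912e-01  1.67080982e+00 -4.44089210e-16
  8.22362925e-01  2.96376614e+00]
3.284592653589793 [-8.57432546e-02  5.47475112e-01  1.97817458e+00 -4.44089210e-16
  6.15942963e-01  2.91284940e+00]
0.11 [-6.26301149e-01  5.39282278e-01  1.58893777e+00 -4.44089210e-16
  1.01337261e+00 -7.36301149e-01] [-3.50510499e-02  5.25397782e-01  1.61891200e+00 -4.44089210e-16
  9.97282875e-01 -1.45051050e-01]
3.251592653589793 [-6.26301149e-01  5.39282278e-01  1.58893777e+00 -4.44089210e-16
  1.01337261e+00  2.40529151e+00] [-3.50510499e-02  5.25397782e-01  1.61891200e+00 -4.44089210e-16
  9.97282875e-01  2.99654160e+00]
1.6807963267948967 [-6.26301149e-01  5.39282278e-01  1.58893777e+00 -4.44089210e-16
  1.01337261e+00 -2.30709748e+00] [-3.50510499e-02  5.25397782e-01  1.61891200e+00 -4.44089210e-16
  9.97282875e-01 -1.71584738e+00]
-1.4607963267948965 [-6.26301149e-01  5.39282278e-01  1.58893777e+00 -4.44089210e-16
  1.01337261e+00  8.34495178e-01] [-3.50510499e-02  5.25397782e-01  1.61891200e+00 -4.44089210e-16
  9.97282875e-01  1.42574528e+00]
```

```bash
python3 - <<'E'
from h import *
np.set_printoptions(precision=4,suppress=True)
q=qdown(YAW)
env.move_pose([.5636,.04,.17],q)
claw.set_gripper(.05,40)
g=env.movel([.5636,.04,.049],q,velocity=.1,guard=10)
print(g,monitor.get_obs()['ee_pos'],monitor.get_obs()['t'],monitor.get_obs()['ft_force'])
if not g:
    claw.set_gripper(0.0,40); o=monitor.get_obs(); print(o['width'],o['ft_force'],o['t'])
snap('side','side1');snap('top','top1')
E
```

```text
False [0.564  0.04   0.0496] 4.3833 [-0.1295  0.9829 -0.696 ]
0.010305057336836065 [-1.0795  0.6695  6.0248] 4.8167
```

View pics/side1.png

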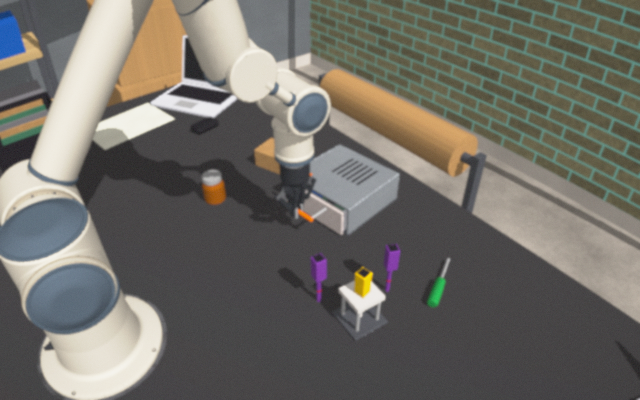

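The gripper is on the bar at about (297,205), and its width of 10 mm fits the 12 mm bar. Now I'll pull.

```bash
python3 - <<'E'
from h import *
np.set_printoptions(precision=4,suppress=True)
q=qdown(YAW)
p0=monitor.get_obs()['ee_pos']
g=env.movel(p0-.132*TX,q,velocity=.06,guard=15)
o=monitor.get_obs(); print(g,(o['ee_pos']-p0),(p0-o['ee_pos'])@TX,o['ft_force'],o['t'],o['width'])
env.pause(.3);o=monitor.get_obs();print(o['ft_force'],(p0-o['ee_pos'])@TX)
E
```

```text
True [-0.1216 -0.0173  0.    ] 0.12286134359138674 [1.6985 3.7541 1.8078] 6.7333 0.010272577569120419
[-1.068   2.3768  5.5372] 0.12284394595361317
```

```bash
python3 - <<'E'
from h import *
np.set_printoptions(precision=4,suppress=True)
claw.set_gripper(.05,40)
p=monitor.get_obs()['ee_pos']
env.movel([p[0],p[1],.2],velocity=.2)
env.move_pose([.497,-.286,.235],qdown(.11))
claw.set_gripper(.07)
print(monitor.get_obs()['t'])
snap('side','side2');snap('top','top2')
crop('top2','d1',230,170,370,275,5); crop('side2','d2',230,160,370,260,5)
E
```

```text
9.925
```

View pics/top2.png

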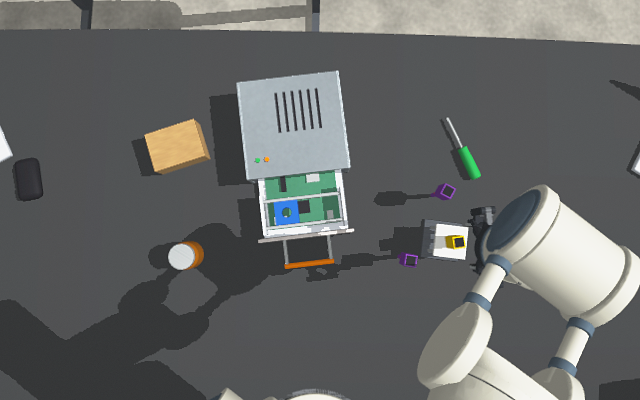

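View pics/d1.png

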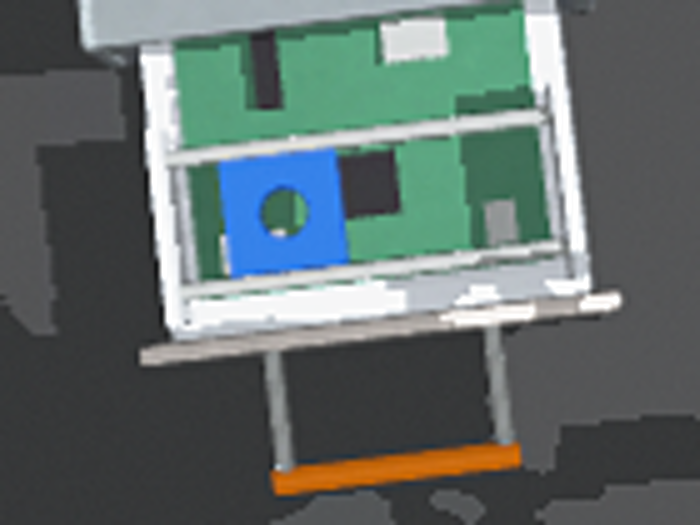

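View pics/side2.png

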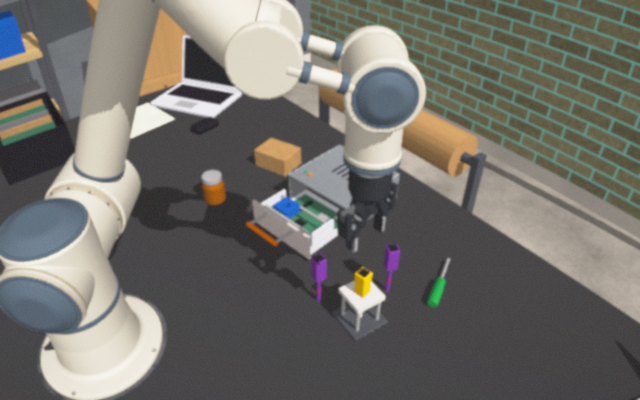

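View pics/d2.png

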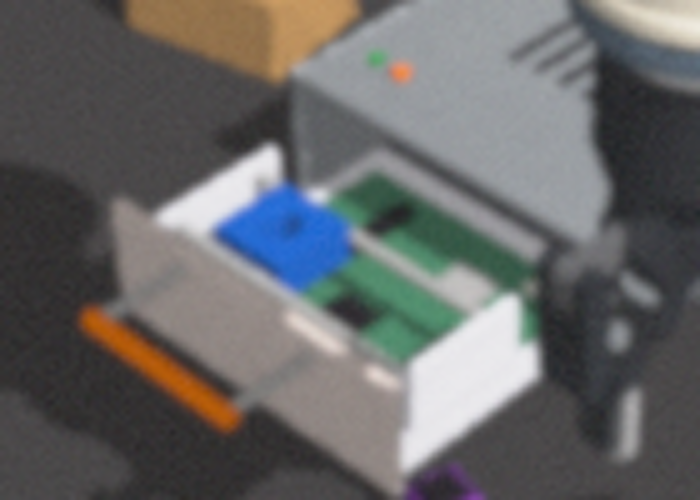

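```bash
python3 - <<'E'
from h import *
np.set_printoptions(precision=4,suppress=True)
def A(n,u,v,x0,y0,s,z): return atz(n,(u+.5)/s-.5+x0,(v+.5)/s-.5+y0,z)
for n,pts,x,y in(('top',[(218,163),(337,150),(350,263),(230,276)],230,170),('side',[(286,182),(357,240),(295,290),(215,232)],230,160)):
    P=np.array([A(n,u,v,x,y,5,.07) for u,v in pts]); print(P.mean(0),[np.linalg.norm(P[i]-P[i-1]) for i in range(4)])
print('hole',A('top',284,211,230,170,5,.07),A('side',292,223,230,160,5,.07))
a=A('top',274,482,230,170,5,.068);b=A('top',520,455,230,170,5,.068);m=(a+b)/2;print('bar',a,b,m,np.linalg.norm(a-b),'yaw',np.arctan2(b[0]-a[0],a[1]-b[1]))
print('guide pred x', m+.118*TX)
print(proj('side',monitor.get_obs()['ee_pos']),proj('top',monitor.get_obs()['ee_pos']))
E
```

```text
[0.5531 0.0751 0.07  ] [np.float64(0.05047869276233224), np.float64(0.05324625739625902), np.float64(0.05053110415310499), np.float64(0.05354004227725563)]
[0.5503 0.0671 0.07  ] [np.float64(0.055873989733613905), np.float64(0.06438475386935871), np.float64(0.05091225132435235), np.float64(0.06559036016076751)]
hole [0.554 0.075 0.07 ] [0.5578 0.0742 0.07  ]
bar [0.4341 0.0765 0.068 ] [ 0.4484 -0.0321  0.068 ] [0.4412 0.0222 0.068 ] 0.10952387233229917 yaw 0.1312895979823362
guide pred x [0.558 0.039 0.068]
(np.float64(366.0878236125714), np.float64(242.52378233726012)) (np.float64(471.3150786307043), np.float64(243.96203576101595))
```

```bash
python3 - <<'E'
from h import *
np.set_printoptions(precision=4,suppress=True)
q=qdown(.11)
g=env.movel([.4975,-.2857,.108],q,velocity=.1,guard=8)
print(g)
if not g:
    claw.set_gripper(0.0,60); o=monitor.get_obs(); print(o['width'],o['ft_force'],o['ft_torque'],o['t'])
    g=env.movel([.4975,-.2857,.24],q,velocity=.1,guard=30); o=monitor.get_obs(); print(g,o['width'],o['ft_force'],o['ee_pos'],o['t'])
snap('side','side3')
crop('side3','e1',290,140,430,260,5)
E
```

```text
False
0.025232460463129464 [-0.7469  0.4294  5.7593] [ 0.0454  0.241  -0.0087] 11.9083
False 0.025162004216184943 [-0.3187  0.38   -0.4532] [ 0.4973 -0.2855  0.2394] 13.375
```

View pics/e1.png

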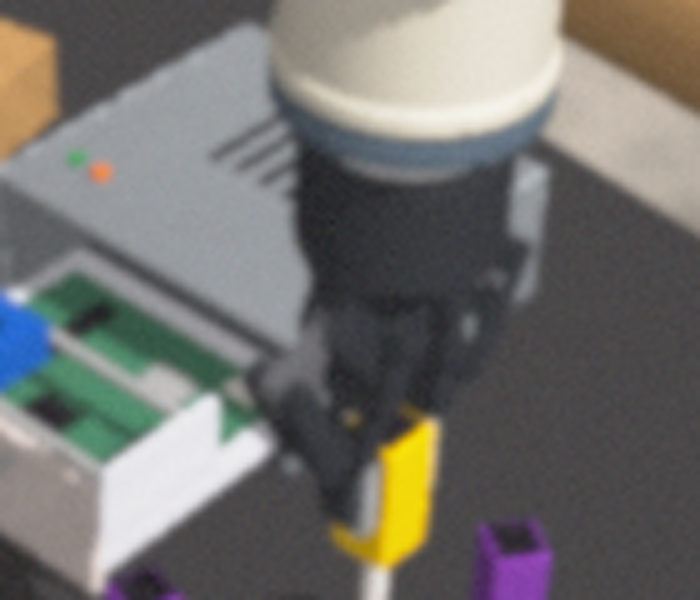

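```bash
python3 - <<'E'
from h import *
np.set_printoptions(precision=4,suppress=True)
q=qdown(.11)
env.movel([.5535,.075,.26],q,velocity=.2)
env.movel([.5535,.075,.215],q,velocity=.1)
env.pause(.3)
o=monitor.get_obs(); print(o['width'],o['ft_force'],o['ee_pos'],o['t'])
p,d=snap('side','side4');snap('top','top4')
crop('side4','f0',220,100,380,220,5)
crop('side4','f1',260,150,320,220,8)
for z in(.07,.117,.154,.197):print(z,proj('side',[.5535,.075,z]))
E
```

```text
0.025224613142327476 [-0.9189  0.6635 -2.1146] [0.5537 0.075  0.2154] 16.3
0.07 (np.float64(286.5067060066089), np.float64(204.6960448378396))
0.117 (np.float64(285.6463980954436), np.float64(190.71525869360164))
0.154 (np.float64(284.9454931065517), np.float64(179.2289797192285))
0.197 (np.float64(284.1040233420025), np.float64(165.32194398178564))
```

View pics/f0.png

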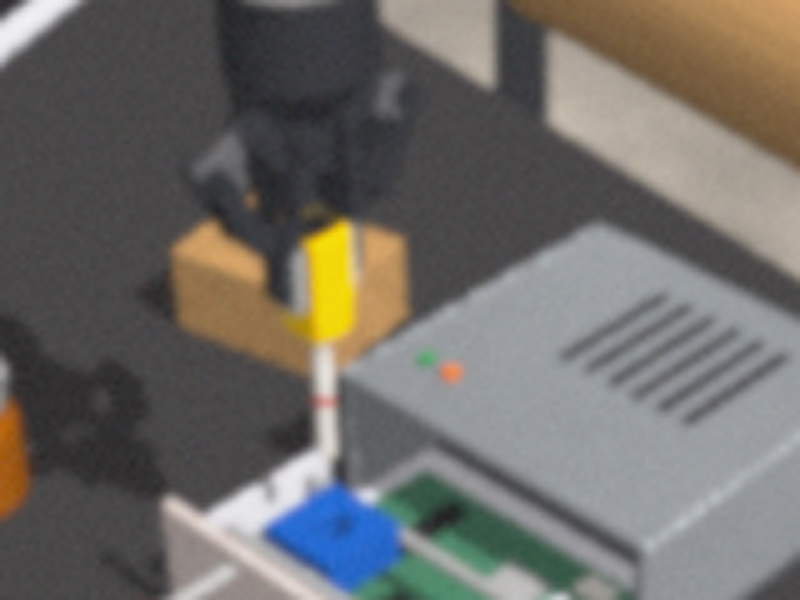

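View pics/f1.png

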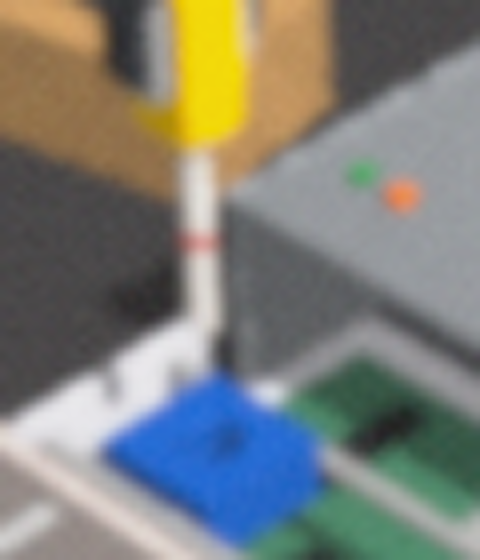

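View pics/top4.png

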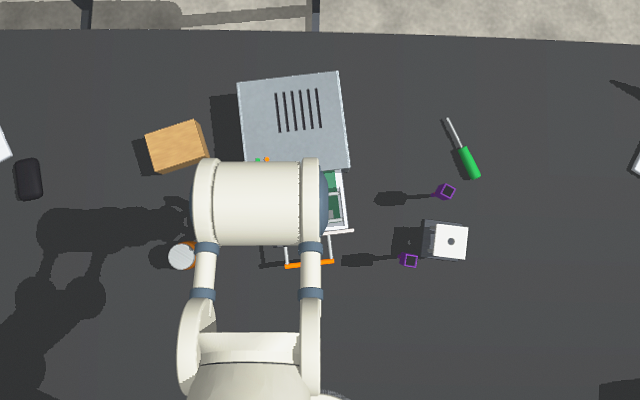

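```bash
python3 - <<'E'
from h import *
np.set_printoptions(precision=4,suppress=True)
def cloud(n,f,mask):
    d=np.load('pics/'+f+'.npy'); im=cv2.imread('pics/'+f+'.png')
    vs,us=np.where(mask(im.astype(int))&(d>0)); return us,vs,np.array([atd(n,u,v,d[v,u]) for u,v in zip(us,vs)])
blue=lambda im:(im[:,:,0]>150)&(im[:,:,2]<90)&(im[:,:,0]-im[:,:,1]>60)
for n,f in(('top','top2'),('side','side2'),('side','side4')):
    us,vs,P=cloud(n,f,blue); s=(np.abs(P[:,:2]-[.5535,.075])<.06).all(1); us,vs,P=us[s],vs[s],P[s]
    print(f,len(P),'z hist',np.histogram(P[:,2],np.arange(.035,.1,.005)))
    t=np.abs(P[:,2]-np.median(P[P[:,2]>.06][:,2]))<.004
    print(' uv box',us.min(),us.max(),vs.min(),vs.max(),'mean',P[t].mean(0),cv2.minAreaRect((P[t][:,:2]*1000).astype(np.float32)))
    M=np.array([atz(n,u,v,.07) for u,v in zip(us[t],vs[t])]); print(' atz',M.mean(0),cv2.minAreaRect((M[:,:2]*1000).astype(np.float32)))
# rod
d=np.load('pics/side4.npy'); im=cv2.imread('pics/side4.png')
for v in range(162,196): print(v,[int(x) for x in im[v,278:293].mean(1)], np.round(d[v,281:290],3))
E
```

```text
top2 465 z hist (array([  0,   0,   1,   1,   1,   8,  93, 349,  12,   0,   0,   0]), array([0.035, 0.04 , 0.045, 0.05 , 0.055, 0.06 , 0.065, 0.07 , 0.075,
       0.08 , 0.085, 0.09 , 0.095]))
 uv box 274 299 200 225 mean [0.5533 0.0752 0.0716] ((553.212890625, 75.5460205078125), (51.00949478149414, 51.505409240722656), 8.388312339782715)
 atz [0.5533 0.0753 0.07  ] ((553.1907958984375, 75.6299819946289), (50.968505859375, 51.80805206298828), 8.428839683532715)
side2 308 z hist (array([  0,   0,   2,  20,  24,  34,  62, 164,   2,   0,   0,   0]), array([0.035, 0.04 , 0.045, 0.05 , 0.055, 0.06 , 0.065, 0.07 , 0.075,
       0.08 , 0.085, 0.09 , 0.095]))
 uv box 274 299 197 217 mean [0.5501 0.0717 0.0714] ((552.4964599609375, 73.6461181640625), (55.09857177734375, 51.98029708862305), 10.165397644042969)
 atz [0.551  0.0732 0.07  ] ((552.9046630859375, 73.0493392944336), (54.717254638671875, 52.49002456665039), 10.466468811035156)Traceback (most recent call last):
  File "<stdin>", line 8, in <module>
  File "<stdin>", line 5, in cloud
  File "h.py", line 15, in atd
    o,d=ray(n,u,v); return o+d*dep
        ~~~^^^^^^^
  File "h.py", line 8, in ray
    c=cams.camera_params(n); K=np.array(c['mtx']); k=c['k1']; E=np.array(c['extrinsics'])
ValueError: time passes only in moves, steps and waits
```

```bash
sed -i 's/^def snap/_c={n:cams.camera_params(n) for n in("top","side")}\ndef snap/; s/c=cams.camera_params(n);/c=_c[n];/' h.py; python3 - <<'E'
from h import *
np.set_printoptions(precision=4,suppress=True)
d=np.load('pics/side4.npy'); im=cv2.imread('pics/side4.png')
for v in range(164,195):print(v,[int(x) for x in im[v,278:293].mean(1)], np.round(d[v,281:290],3))
print(proj('side',[.5533,.0755,.07]))
E
```

```text
164 [112, 113, 111, 112, 129, 145, 154, 156, 155, 156, 155, 151, 151, 148, 147] [1.147 1.141 1.132 1.142 1.137 1.14  1.146 1.149 1.155]
165 [109, 106, 106, 110, 126, 143, 152, 156, 156, 156, 154, 154, 153, 144, 140] [1.146 1.142 1.141 1.141 1.145 1.144 1.152 1.149 1.153]
166 [112, 110, 109, 111, 124, 142, 152, 155, 154, 156, 162, 158, 148, 142, 141] [1.147 1.14  1.138 1.142 1.144 1.145 1.148 1.152 1.459]
167 [109, 112, 110, 117, 128, 143, 157, 166, 166, 161, 157, 148, 142, 141, 139] [1.442 1.142 1.141 0.    1.146 1.15  1.444 1.453 1.462]
168 [108, 108, 113, 116, 133, 157, 174, 176, 169, 153, 148, 146, 142, 140, 136] [1.451 1.451 1.147 1.143 1.16  1.162 1.443 1.451 1.465]
169 [110, 110, 113, 114, 137, 167, 186, 190, 170, 150, 143, 141, 143, 137, 127] [1.452 1.445 1.154 1.158 1.161 1.168 1.451 1.455 1.46 ]
170 [112, 110, 108, 122, 144, 177, 201, 203, 183, 154, 140, 140, 138, 135, 126] [1.449 1.448 1.163 1.166 1.162 1.168 1.459 1.464 1.462]
171 [112, 111, 112, 119, 149, 186, 211, 211, 189, 154, 145, 145, 143, 140, 139] [1.452 1.456 1.169 1.169 1.164 1.167 1.464 1.46  1.469]
172 [111, 10
[... 2353 characters left out ...]
00, 209, 211, 195, 153, 104, 97, 111, 111, 102] [1.405 1.293 1.29  1.204 1.202 1.205 1.203 1.402 1.351]
191 [120, 147, 181, 206, 220, 221, 218, 203, 169, 125, 91, 96, 113, 115, 103] [1.287 1.292 1.292 1.295 1.202 1.206 1.399 1.398 1.393]
192 [179, 205, 221, 228, 230, 228, 220, 194, 146, 94, 76, 92, 107, 113, 104] [1.283 1.289 1.291 1.295 1.299 1.396 1.396 1.397 1.392]
193 [219, 229, 230, 229, 227, 226, 219, 192, 135, 79, 67, 87, 106, 108, 103] [1.279 1.29  1.291 1.299 1.304 1.388 1.395 1.391 1.388]
194 [230, 232, 228, 222, 217, 218, 217, 185, 128, 79, 65, 87, 105, 109, 101] [1.289 1.284 1.291 1.294 1.298 1.386 1.388 1.386 1.386]
(np.float64(286.3383770859644), np.float64(204.63269841022134))
```

```bash
python3 - <<'E'
from h import *
np.set_printoptions(precision=4,suppress=True)
crop('top4','g1',425,215,477,267,12); crop('side4','g2',266,188,310,224,16)
im=cv2.imread('pics/g2.png')
def dr(c,z,r,col):
    pts=[]
    for k in np.linspace(0,2*np.pi,40):
        u,v=proj('side',[c[0]+r*np.cos(k),c[1]+r*np.sin(k),z]); pts.append(((u-266+.5)*16-.5,(v-188+.5)*16-.5))
    cv2.polylines(im,[np.int32(pts)],True,col,1)
    pts=[]
    for a,b in((1,1),(1,-1),(-1,-1),(-1,1)):
        w=np.array([c[0],c[1],z])+.026*(a*TX+b*np.array([-TX[1],TX[0],0])); u,v=proj('side',w); pts.append(((u-266+.5)*16-.5,(v-188+.5)*16-.5))
    cv2.polylines(im,[np.int32(pts)],True,col,1)
dr((.5537,.0753),.07,.011,(255,255,255))
cv2.imwrite('pics/g3.png',im)
E
```

```text
(no output)
```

View pics/g1.png

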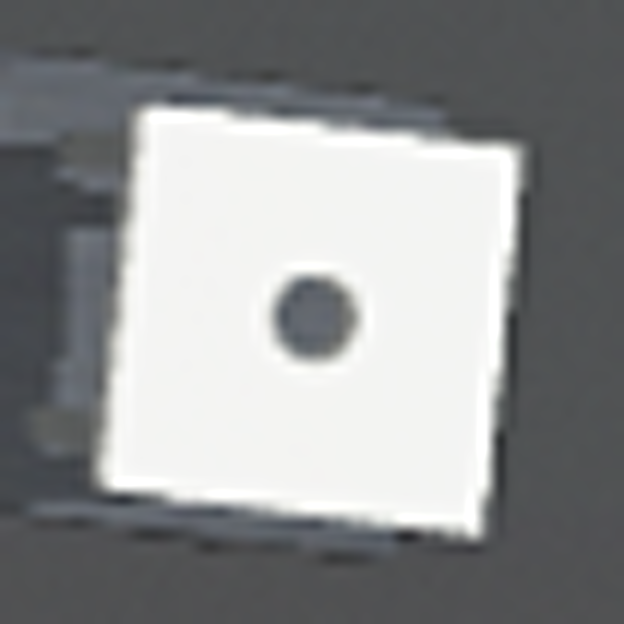

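View pics/g3.png

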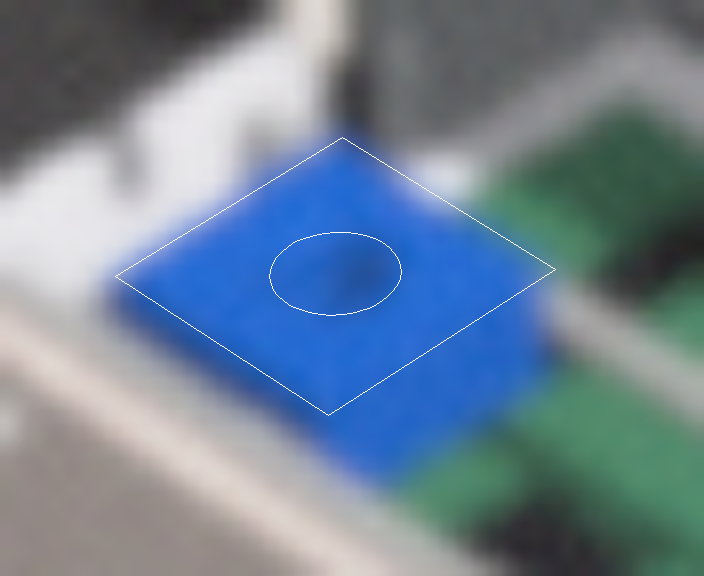

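```bash
python3 - <<'E'
from h import *
np.set_printoptions(precision=4,suppress=True)
h=atz('top',(314.5)/12-.5+425,(317.5)/12-.5+215,.09); print('standhole',h)
q=qdown(.11)
env.movel([.554,.0755,.182],q,velocity=.05)   # tip ~14 mm above guide
env.pause(.3); o=monitor.get_obs(); print(o['ee_pos'],o['ft_force'],o['t'])
p,d=snap('side','side5'); crop('side5','k1',264,160,308,220,10)
im=p.astype(int).mean(2)
for v in range(176,206,2): print(v,[int(x) for x in im[v,279:294]],d[v,283:288].round(3))
for z in(.084,.1,.121): print(z,proj('side',[.554,.0755,z]))
E
```

```text
standhole [ 0.4977 -0.2866  0.09  ]
[0.5541 0.0755 0.1822] [-0.1138  0.0319 -1.4051] 17.5083
176 [104, 104, 107, 116, 134, 150, 153, 155, 153, 152, 158, 153, 146, 141, 143] [1.162 1.161 1.161 1.162 1.17 ]
178 [81, 91, 99, 119, 140, 154, 161, 154, 136, 119, 115, 109, 101, 103, 111] [1.165 1.168 1.165 1.167 1.445]
180 [74, 72, 80, 104, 141, 175, 186, 166, 121, 88, 94, 95, 95, 95, 92] [1.187 1.188 1.181 1.182 1.443]
182 [67, 60, 67, 97, 150, 196, 214, 191, 138, 97, 97, 100, 97, 94, 93] [1.432 1.189 1.186 1.188 1.435]
184 [52, 53, 61, 92, 145, 192, 212, 194, 139, 99, 101, 105, 99, 93, 92] [1.425 1.191 1.192 1.189 1.195]
186 [49, 48, 55, 89, 139, 188, 211, 200, 152, 104, 101, 106, 100, 92, 95] [1.415 1.192 1.192 1.191 1.198]
188 [48, 52, 61, 94, 139, 182, 206, 198, 157, 111, 96, 98, 97, 95, 92] [1.412 1.199 1.199 1.201 1.204]
190 [91, 120, 149, 173, 179, 169, 174, 172, 147, 107, 98, 109, 110, 99, 97] [1.289 1.201 1.203 1.2   1.205]
192 [207, 220, 226, 225, 214, 199, 207, 208, 178, 123, 97, 110, 111, 103, 96] [1.291 1.21  1.208 1.208 1.206]
194 [231, 227, 221, 212, 201, 200, 215, 217, 184, 127, 97, 102, 109, 100, 96] [1.282 1.214 1.211 1.207 1.213]
196 [226, 210, 182, 171, 173, 189, 210, 218, 188, 135, 101, 114, 119, 117, 119] [1.281 1.284 1.216 1.211 1.212]
198 [224, 206, 169, 147, 153, 175, 203, 215, 201, 156, 130, 140, 169, 191, 206] [1.258 1.261 1.224 1.221 1.221]
200 [194, 161, 122, 107, 124, 159, 192, 208, 192, 161, 132, 132, 150, 168, 182] [1.25  1.253 1.226 1.226 1.226]
202 [131, 111, 97, 88, 93, 121, 141, 148, 139, 121, 115, 117, 118, 120, 121] [1.243 1.243 1.246 1.251 1.245]
204 [119, 118, 114, 109, 104, 104, 111, 108, 103, 91, 95, 101, 113, 119, 118] [1.25  1.252 1.25  1.253 1.248]
0.084 (np.float64(286.30082337678795), np.float64(200.43599461318357))
0.1 (np.float64(286.008870970475), np.float64(195.68505883033768))
0.121 (np.float64(285.61983729501543), np.float64(189.33120895270136))
```

View pics/k1.png

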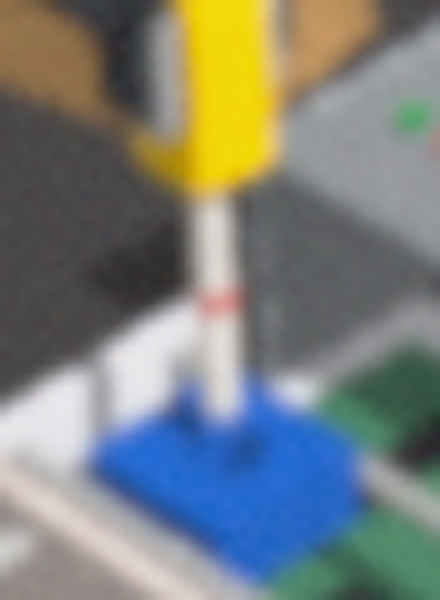

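```bash
python3 - <<'E'
from h import *
np.set_printoptions(precision=4,suppress=True)
d=np.load('pics/side5.npy'); o,_=ray('side',320,200); 
E=_c['side']['extrinsics']; hd=-E[2,:3].copy(); hd[2]=0; hd/=np.linalg.norm(hd); print('cam',o,hd)
for v in range(181,201):
    c=284.75+(v-182)*1.1/18
    Q=[atd('side',u,v,d[v,u]) for u in (int(round(c))-1,int(round(c)),int(round(c))+1) if d[v,u]>0]
    Q=np.median(Q,0)+hd*.0045
    print(v,Q)
im=cv2.imread('pics/side2.png').astype(int);d2=np.load('pics/side2.npy')
B=[]
for v in range(198,216):
    for u in range(274,299):
        if im[v,u,0]>150 and im[v,u,2]<90 and im[v,u,0]-im[v,u,1]>60: B.append(atd('side',u,v,d2[v,u]))
B=np.array(B); B=B[np.abs(B[:,2]-.0713)<.004]; R=cv2.minAreaRect((B[:,:2]*1000).astype(np.float32)); print(R)
# edges along tester axes
t=B[:,:2]@TX[:2]; s=B[:,:2]@[-TX[1],TX[0]]
for a,c in((t,'x'),(s,'y')): print(c,np.percentile(a,[1,5,50,95,99]))
print('pred',np.array([.5537,.0753])@TX[:2],np.array([.5537,.0753])@[-TX[1],TX[0]])
E
```

```text
Traceback (most recent call last):
NameError: name '_c' is not defined. Did you mean: '_'?
```

```bash
python3 - <<'E'
from h import *
import h
np.set_printoptions(precision=4,suppress=True)
d=np.load('pics/side5.npy'); o,_=ray('side',320,200)
E=h._c['side']['extrinsics']; hd=-E[2,:3].copy(); hd[2]=0; hd/=np.linalg.norm(hd); print('cam',o,hd)
L=[]
for v in range(181,201):
    c=284.75+(v-182)*1.1/18
    Q=[atd('side',u,v,d[v,u]) for u in (int(round(c))-1,int(round(c)),int(round(c))+1) if d[v,u]>0]
    L.append(np.median(Q,0)+hd*.0045)
L=np.array(L);print(L[:10].mean(0),L[10:].mean(0))
for f in('side2','side5'):
    im=cv2.imread(f'pics/{f}.png').astype(int);d2=np.load(f'pics/{f}.npy'); B=[]
    for v in range(198,216):
      for u in range(274,299):
        if im[v,u,0]>150 and im[v,u,2]<90 and im[v,u,0]-im[v,u,1]>60: B.append(atd('side',u,v,d2[v,u]))
    B=np.array(B); B=B[np.abs(B[:,2]-.0713)<.004]
    t=B[:,:2]@TX[:2]; s=B[:,:2]@[-TX[1],TX[0]]
    for a,c in((t,'x'),(s,'y')): print(c,np.percentile(a,[0,1,5,50,95,99,100]))
    print('z',np.median(B[:,2]))
print('pred',np.array([.5537,.0753])@TX[:2],np.array([.5537,.0753])@[-TX[1],TX[0]])
E
```

```text
cam [ 0.0324 -0.738   0.8508] [0.6089 0.7932 0.    ]
[0.5533 0.0756 0.1372] [0.5534 0.0754 0.1044]
x [0.5294 0.5313 0.5325 0.5525 0.5779 0.5808 0.5824]
y [-0.0327 -0.0311 -0.0295 -0.0091  0.0154  0.0192  0.0204]
z 0.07154889428525596
x [0.5304 0.531  0.5325 0.5501 0.5772 0.5802 0.5834]
y [-0.0322 -0.0317 -0.0303 -0.0141  0.0139  0.0171  0.0191]
z 0.07154778529711647
pred 0.5587795738196295 -0.004378113972152176
```

```bash
python3 - <<'E'
from h import *
q=qdown(.11)
env.movel([.554,.0755,.1722],q,velocity=.03)
env.pause(.3); o=monitor.get_obs(); print(o['ee_pos'],o['ft_force'],o['t'])
p,d=snap('side','side6'); crop('side6','m0',266,184,310,220,16)
im=cv2.imread('pics/m0.png')
def ell(c,z,r,col,du=-.4):
    pts=[]
    for k in np.linspace(0,2*np.pi,40):
        u,v=proj('side',[c[0]+r*np.cos(k),c[1]+r*np.sin(k),z]); pts.append(((u+du-266+.5)*16-.5,(v-184+.5)*16-.5))
    cv2.polylines(im,[np.int32(pts)],True,col,1)
ell((.554,.0755),.07,.011,(255,255,255)); ell((.554,.0755),.0744,.005,(0,255,255)); ell((.554,.0755),.0744+.037,.005,(0,255,0))
cv2.imwrite('pics/m1.png',np.hstack([im]))
E
```

```text
[0.55403941 0.07549767 0.1723138 ] [ 0.01366911 -0.12178667 -1.61558064] 18.3333
```

View pics/m1.png

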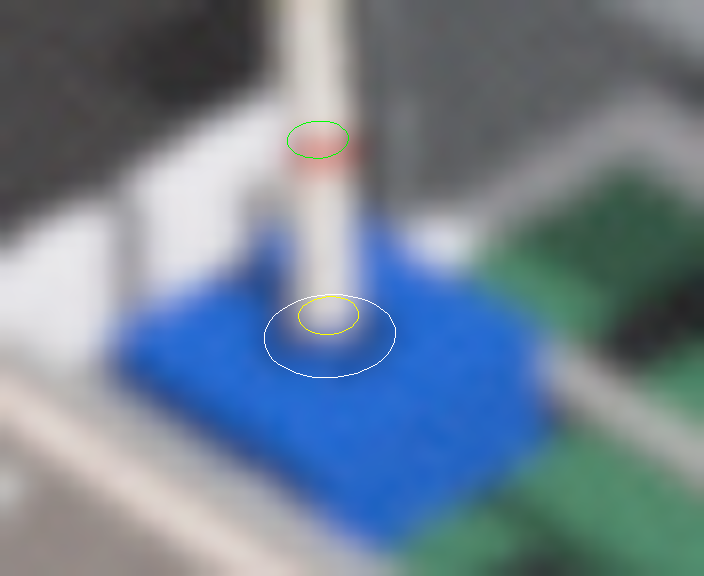

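View pics/m0.png

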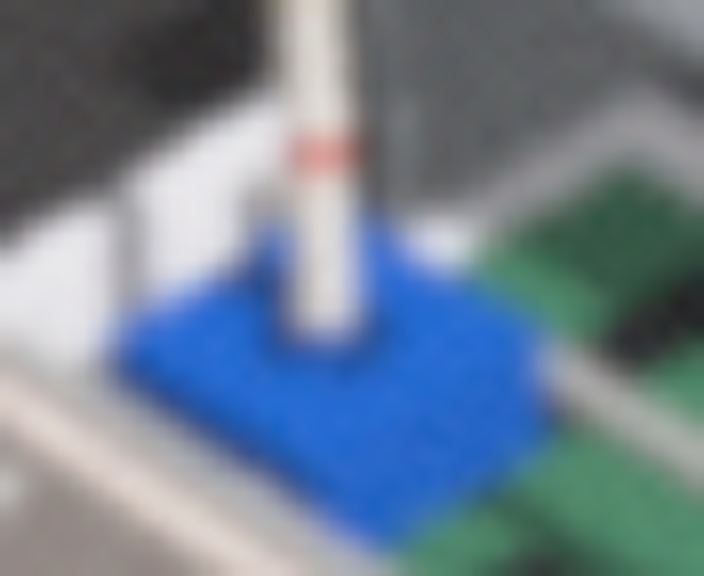

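```bash
python3 - <<'E'
from h import *
q=qdown(.11)
env.movel([.554,.0755,.156],q,velocity=.03)
env.pause(.3); o=monitor.get_obs(); print(o['ee_pos'],o['ft_force'],o['t'])
p,d=snap('side','side7'); crop('side7','m2',266,184,310,220,16)
im=cv2.imread('pics/m2.png')
im2=p.astype(int)
for v in range(190,212): print(v,[tuple(int(a) for a in im2[v,u]) for u in (282,285,286,287,291)],d[v,284:289].round(3))
def ell(c,z,r,col,du=-.4):
    pts=[]
    for k in np.linspace(0,2*np.pi,40):
        u,v=proj('side',[c[0]+r*np.cos(k),c[1]+r*np.sin(k),z]); pts.append(((u+du-266+.5)*16-.5,(v-184+.5)*16-.5))
    cv2.polylines(im,[np.int32(pts)],True,col,1); print(max(p[1] for p in pts)/16+184-.5)
ell((.554,.0755),.07,.011,(255,255,255)); ell((.554,.0755),.058+.037,.005,(0,255,0))
cv2.imwrite('pics/m3.png',im)
E
```

```text
[0.55407105 0.07547264 0.15611942] [ 0.56838962  0.38300135 -1.00560595] 19.375
190 [(177, 173, 177), (216, 211, 207), (218, 214, 210), (184, 179, 176), (106, 110, 112)] [1.204 1.207 1.203 1.206 1.407]
191 [(214, 213, 217), (218, 215, 211), (223, 219, 216), (197, 192, 186), (111, 114, 119)] [1.207 1.205 1.208 1.21  1.404]
192 [(226, 224, 228), (220, 217, 214), (223, 218, 215), (194, 188, 183), (112, 113, 117)] [1.209 1.206 1.203 1.205 1.393]
193 [(222, 222, 225), (218, 215, 211), (221, 217, 213), (190, 184, 179), (110, 111, 113)] [1.214 1.21  1.209 1.211 1.389]
194 [(213, 212, 213), (218, 213, 210), (220, 215, 212), (188, 184, 177), (104, 106, 109)] [1.215 1.214 1.208 1.211 1.389]
195 [(189, 187, 188), (215, 210, 206), (219, 215, 210), (192, 184, 180), (106, 108, 110)] [1.218 1.215 1.213 1.215 1.385]
196 [(167, 163, 165), (212, 200, 194), (217, 205, 199), (192, 178, 175), (114, 117, 120)] [1.222 1.217 1.215 1.215 1.375]
197 [(151, 151, 160), (205, 173, 171), (215, 179, 175), (189, 154, 159), (135, 138, 150)] [1.219 1.218 1.215 1.218 1.265]
198 [(133, 140, 172), (197, 149, 150), (210,
[... 957 characters left out ...]
200, 209), (188, 189, 207), (32, 103, 205)] [1.257 1.235 1.239 1.239 1.242]
207 [(37, 100, 197), (137, 153, 198), (155, 166, 205), (151, 164, 208), (36, 104, 207)] [1.228 1.229 1.228 1.232 1.228]
208 [(38, 105, 207), (90, 127, 207), (97, 130, 206), (96, 128, 210), (37, 105, 208)] [1.227 1.223 1.224 1.225 1.226]
209 [(38, 107, 207), (48, 107, 207), (54, 110, 209), (54, 111, 212), (35, 104, 207)] [1.224 1.222 1.223 1.22  1.225]
210 [(41, 103, 197), (35, 105, 209), (37, 105, 209), (38, 107, 208), (35, 103, 202)] [1.219 1.225 1.217 1.218 1.219]
211 [(39, 89, 175), (37, 104, 205), (36, 106, 206), (29, 106, 209), (37, 102, 200)] [1.215 1.212 1.213 1.22  1.216]
207.11005761734233
198.32068546459172
```

View pics/m3.png

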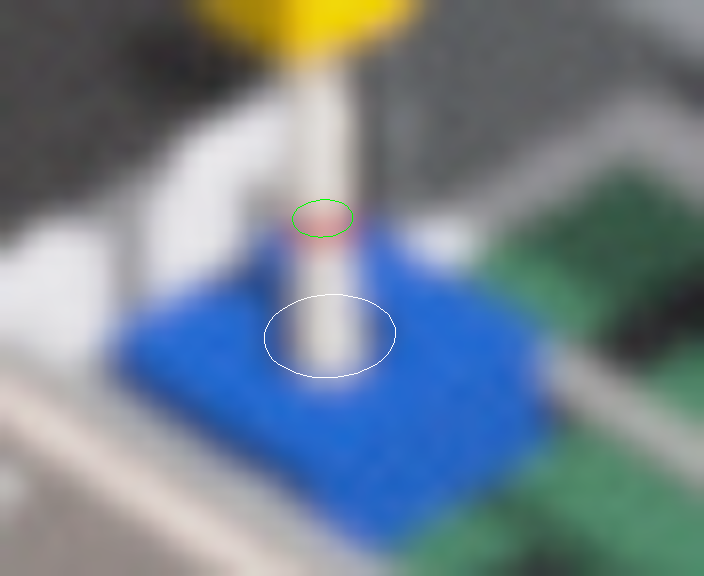

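```bash
python3 - <<'E'
from h import *
q=qdown(.11)
env.movel([.5536,.075,.156],q,velocity=.02)
env.movel([.5536,.075,.131],q,velocity=.03)
env.pause(.5); o=monitor.get_obs(); print(o['ee_pos'],o['ft_force'],o['width'],o['t'])
p,d=snap('side','side8'); crop('side8','m4',266,184,310,220,16); snap('top','top8')
im=cv2.imread('pics/m4.png')
for v in range(199,211): print(v,[tuple(int(a) for a in p[v,u]) for u in (282,285,286,287,290)],d[v,284:289].round(3))
def ell(c,z,r,col,du=-.4):
    pts=[]
    for k in np.linspace(0,2*np.pi,40):
        u,v=proj('side',[c[0]+r*np.cos(k),c[1]+r*np.sin(k),z]); pts.append(((u+du-266+.5)*16-.5,(v-184+.5)*16-.5))
    cv2.polylines(im,[np.int32(pts)],True,col,1); print(max(p[1] for p in pts)/16+184-.5)
ell((.5536,.075),.07,.011,(255,255,255)); ell((.5536,.075),.07,.005,(0,255,0))
cv2.imwrite('pics/m5.png',im)
E
```

```text
[0.55360691 0.07499252 0.1310177 ] [-0.20187542 -0.87116815 -1.83788486] 0.02552043608271061 21.1583
199 [(98, 119, 173), (202, 200, 201), (218, 216, 216), (192, 195, 214), (94, 124, 199)] [1.258 1.224 1.224 1.222 1.257]
200 [(70, 101, 171), (198, 197, 198), (218, 215, 216), (193, 198, 215), (70, 118, 209)] [1.256 1.224 1.221 1.227 1.256]
201 [(52, 88, 155), (196, 194, 193), (216, 214, 214), (194, 198, 215), (43, 107, 208)] [1.249 1.228 1.227 1.226 1.251]
202 [(48, 83, 150), (194, 190, 191), (216, 213, 213), (195, 195, 212), (42, 104, 201)] [1.252 1.228 1.225 1.228 1.234]
203 [(48, 88, 161), (194, 187, 187), (215, 208, 209), (199, 194, 207), (41, 99, 191)] [1.249 1.23  1.23  1.223 1.239]
204 [(43, 89, 170), (188, 173, 174), (214, 194, 193), (198, 177, 185), (44, 94, 181)] [1.255 1.229 1.233 1.229 1.239]
205 [(40, 91, 173), (184, 144, 150), (211, 165, 164), (197, 152, 160), (45, 93, 183)] [1.255 1.237 1.236 1.235 1.232]
206 [(42, 95, 182), (170, 122, 146), (188, 130, 148), (182, 134, 161), (45, 99, 193)] [1.252 1.237 1.234 1.236 1.24 ]
207 [(40, 100, 197), (134, 114, 172), (151, 124, 177), (142, 124, 183), (38, 102, 203)] [1.228 1.228 1.229 1.225 1.23 ]
208 [(34, 103, 206), (84, 112, 198), (96, 114, 199), (92, 117, 203), (37, 105, 208)] [1.228 1.222 1.226 1.227 1.223]
209 [(40, 106, 207), (53, 110, 211), (58, 111, 210), (52, 109, 209), (33, 106, 208)] [1.224 1.225 1.22  1.222 1.221]
210 [(40, 101, 195), (37, 105, 209), (38, 105, 210), (39, 106, 210), (37, 105, 204)] [1.217 1.22  1.22  1.221 1.223]
207.2631723414647
205.8334203359521
```

View pics/m5.png

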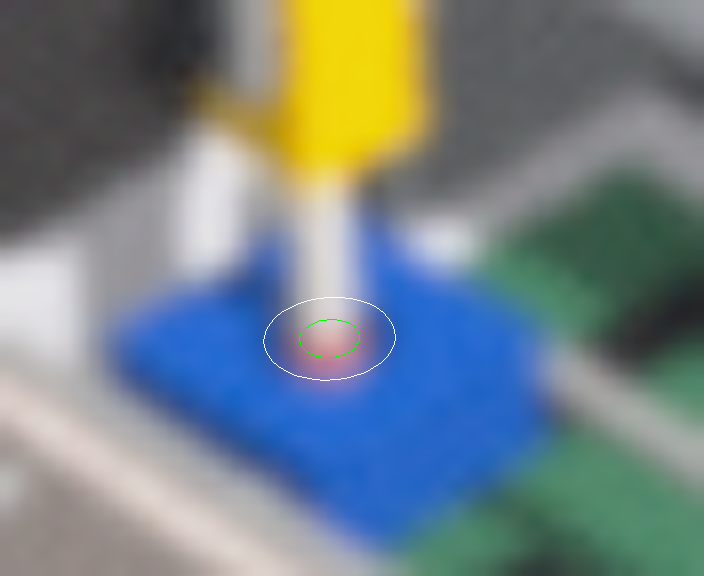

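View pics/top8.png

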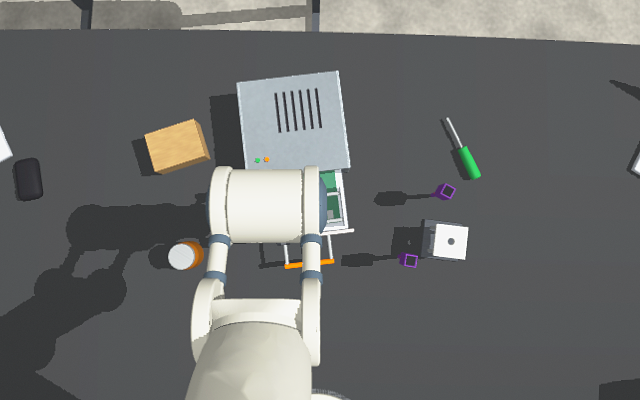

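```bash
python3 - <<'E'
from h import *
o=monitor.get_obs(); print(o['joint_velocities'].round(4),o['width'],o['t'])
close_job()
E
```

```text
[-0.0003 -0.0002 -0.0009  0.0017  0.0004 -0.0017] 0.025391171968892335 21.2583
the job is handed in; nothing more can be done
```

I pulled the tray to its stop and lowered the probe upright into the guide's hole. I then handed the job in at 21.3 s, still holding the probe by its handle. No verdict is reported.

- **Tray:** It hit the stop after 123 mm of pull. The pictures put it about 0.142 m open, against the nominal 0.140 m.
- **Height:** By the arm pose and the side picture, the red ring is within about 1 mm of the guide's top. The guide's near rim partly hides the ring, so this is less direct than I would like.
- **Centring:** The rod was within about 1 mm of the hole's axis sideways in the side view, and I estimate about 1.5 mm along the viewing direction. It looked upright in the side view, with no measurable lean at the last tilt check, 14 mm above the guide. The top camera was blocked by the arm, so it could not confirm any of this.
- **Contact:** I saw no sign of the probe touching the tester, but the wrist force reading drifts by 1–2 N. It cannot rule out a contact as light as the 0.5 N limit.
- **At hand-in:** The arm was still, with the fingers at 25.4 mm on the 26 mm handle. The jar, carton, screwdriver and purple look-alikes were unmoved in the last top picture.

**Camera disagreement:** The cameras disagreed with each other by up to 2.6 mm on the guide's position. I therefore set the final position from the rod and hole seen together in the side picture.

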